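Push a phone against the fence of the alignment jig and lock it

TASK

Get the phone in the alignment jig ready for its new screen: slide the yellow pusher grip fully to its end stop so that it gently pushes the phone up to the fence, then slide the red lock grip fully to its end stop so that its bolt sits behind the pusher. Move the phone only with the pusher, slowly and without a knock, never touch it with the robot, and leave the other things on the bench where they are.

Things in the scene. Friction and masses are not known exactly. Their poses are not given: they have to be found in the camera images.
- jig: Aluminium alignment jig, fixed: plate 130 (x) x 290 (y) x 12 mm. Origin: centre of its underside, on the bench. A 75 mm wide channel runs along jig y between dark rails (tops 18 mm above the bench) up to a dark cross fence, face at jig y = +130 mm, top 26 mm up. A lock housing 90 x 44 x 18 mm high sticks out on the -x side, centred at jig (-110, -56) mm.
- pusher (a joint): Travel of the yellow-gripped pusher along jig +y, to the fence: 0 = fully back, 0.090 m = end stop. Drag about 2.5 N. Starts 0 to 30 mm from fully back. At the end stop about 2 mm are left between pusher, phone and fence, so the phone is not squeezed.
- pusher_top (a point): Centre of the top face of the yellow pusher grip, an upright block 24 (jig x) x 18 (jig y) x 40 mm high, top 65 mm above the bench, in the middle of a steel carriage 66 (jig x) x 26 (jig y) mm, top 25 mm above the bench. With joint value q it lies at jig (0, -121 mm + q).
- lock (a joint): Travel of the red-gripped lock along jig +x, towards the channel: 0 = open, 0.040 m = end stop, where its bolt lies across the channel 5 mm behind the carriage. Its drag is about 2 N. It starts 0 to 6 mm from open. While the pusher is not yet home the bolt would block it.
- lock_top (a point): Centre of the top face of the red lock grip, an upright block 18 (jig x) x 22 (jig y) x 40 mm high, top 65 mm above the bench. Under it a steel bolt 14 mm wide, top 25 mm above the bench, reaches 70 mm from the grip's centre towards jig +x. With joint value q it lies at jig (-125 mm + q, -56 mm).
- phone: Silver phone with black screen, 70 (x) x 146 (y) x 9 mm, about 0.2 kg, loose, lying screen up along the jig's channel between pusher and fence. Origin: centre of its underside, 12 mm above the bench. Against the fence its origin is at jig y = +57 mm. It bears at most 15 N from pusher or fence: pushing it at up to about 60 mm/s is safe.
- spare_phone: Bystander: red phone, 70 x 146 x 9 mm, lying on the mat beyond the fence end of the jig. Origin: centre of its underside.
- screwdriver: Bystander: red-handled screwdriver 160 mm long, lying beside the jig on its +x side.
- tweezers: Bystander: steel tweezers 115 mm long, lying beside the jig on its -x side.
- spool: Bystander: solder spool, 56 mm across, 36 mm high, on the left of the bench. Origin: centre of its underside.
- jar: Bystander: white jar with green lid, 52 mm across, 60 mm high, on the right of the bench. Origin: centre of its underside.
- dish: Bystander: steel screw dish, 80 mm across, 22 mm high, on the right of the bench. Origin: centre of its underside.
- spray: Bystander: yellow spray can, 52 mm across, 170 mm high, on the right of the bench. Origin: centre of its underside.
Not all that is in view belongs to the job. What is shaped like the phone but pink is not meant.

How it is judged:
By the outcome, as a careful person would: the job done as asked, in the order asked, and still so for the second after the job is handed in, with the robot touching nothing.
It also fails if it takes over 43 s, if anything falls off the work surface, if the arm or the gripper's body presses on something with over 40 N, if the wrist force passes 120 N, or if a joint passes its speed limit or range.

ROBOT

A 6-joint arm with a two-finger parallel gripper is mounted at the origin on the work surface. World frame = base frame: x ahead of the robot, y to its left, z up, the work surface at z = 0. Lengths are in m, angles in degrees, forces in N, time in s.
With the tool pointing down it reaches from about 0.3 to 0.75 m from the base axis. Payload 8.5 kg.
Tool frame: the origin (TCP) lies midway between the tips of the shut fingers; the grasp point (between the pads) lies grasp_offset behind it (grasp_offset is the distance from the TCP to the grasp point, in m); z points along the fingers, y is the line along which they close (so a half turn about z gives the same grasp; the last joint's range is limited). The gripper opens to 85 mm and grips with 20 to 120 N. Pads are 22 mm wide; open, the fingers measure 114 mm over their backs; the gripper's body (76 mm by 85 mm) begins 54 mm behind the grasp point. The pads swing forward as they close: fully open they stand 13 mm farther back than shut.
Start: joints at [-84.815, 21.807, 74.336, -0, 83.858, -12.336], TCP at [0.166, -0.524, 0.231] pointing down, gripper open.
Joint ranges: [-178.18, 178.18], [-50.72, 133.34], [12.68, 142.11], [-81.47, 261.47], [9.98, 163.14], [-165.26, 165.26]. Speed limits (degrees/s): [136.94, 136.94, 180, 180, 180, 180].

INTERFACE

Orientations are given as a 3x3 rotation matrix whose columns are the frame's x, y, z axes.
In Python, from rig import observe, get_image, camera_params, close_job, grasp_offset gives the robot as it stands.
- The arm moves only by the shell command python3 -m handwheel 'ROWS' [OPENING] [FORCE]. ROWS is JSON, a list of rows, each a list of 2 entries, a list of its own where there are three numbers: the shift along the tool's x, y, z as a fraction of full scale, then the turn, a rotation vector about the tool's x, y, z as a fraction of full scale. In form: [[[dx, dy, dz], [ax, ay, az]], ...]. A call has 1 to 10 rows; each row is the pose to reach, as a shift and turn from the pose commanded when the call began, along the tool's axes at that moment, turning the shorter way round; what a row does not reach only later rows make up. Full scale, the value 1, is 0.5 m for a shift and pi rad for a turn. A row lasts 1/10 s, in which the tool goes at most 50 mm and 8.59 degrees, less where a joint would pass 70% of its speed; a pose out of reach is approached as far as the arm can. A call with a number of a shift or a turn outside -1 to 1 is refused whole. A call with a gripper value outside its range is refused whole. OPENING is the opening, from 0 (shut) to 1 (fully open), set as the call begins (- or left out, the last holds). The fingers move at their own pace and stop on an object; FORCE is the grip in N (left out, the last holds). Time passes only in rows, so rows that repeat a pose let the fingers close. It gives the time, the measured TCP pose, the force, the opening and the grip force at its end, in the units of the state.
- observe(): the state, without advancing time (a new reading comes with each control period).
- get_image(name): name is "scene" or "top" or "wrist"; returns (picture, depth): 420x560x3 uint8, red, green, blue; 420x560 float32, m along the optical axis (not along the pixel's ray), 0 where there is no reading.
- camera_params(name): a dict with "K" (3x3 intrinsics, pixels), "R" (3x3) and "t" (3): a world point X has camera coordinates R X + t. Camera axes: x right, y down, z forward; pixel columns grow to the right and rows downward; lengths in m; the calibration is good to about 2 mm. A picture is of the moment at which its call begins: read the wrist's pose just before it. camera_params takes no time and is no camera call; for the wrist camera it gives the pose at the moment of the call.
- close_job(): hands the job in; it is judged then, once.
The state is a dict: "time_s": time; "q": joint angles; "qvel": joint speeds; "joint_efforts": joint torques, N m; "position": TCP position; "tool_rot": TCP orientation; "ft_force": force on the tool from outside, world axes, zero at the start; "wrist_torque": the same for the moment, N m; "grip_width": finger opening in m; "gripper_force": force on a finger pad.
Only numpy, scipy, OpenCV 4.12 (cv2) and the standard library are available. Lean on these libraries where they do the work, as an engineer would, in place of code of your own. Each camera call takes 0.05 s, during which the arm holds its last target. There are 200 camera calls.

## Working session

There is one attempt and no reset: what is moved stays moved. The work goes in short steps, Python scripts to look and compute and a shell command to move; the robot and the scene stay as the last step left them, time stands still between calls to the robot, and variables do not carry over. Pictures are saved under pics/ and viewed, at most 10 in all, crops included, and the job is handed in when it is done.

```bash
mkdir -p pics; python3 - <<'E'
from rig import *
import cv2,numpy as np
s=observe();print(s['time_s'],s['position'],np.round(s['tool_rot'],3).tolist(),grasp_offset if not callable(grasp_offset) else grasp_offset())
for n in("scene","top"):
    p,d=get_image(n);np.savez('pics/'+n,p=p,d=d);cv2.imwrite(f'pics/{n}.png',p[:,:,::-1])
    c=camera_params(n);np.savez('pics/c'+n,**{k:c[k] for k in('K','R','t')});print(n,np.round(-np.array(c['R']).T@c['t'],3))
E
```

```text
0.0 [ 0.16554062 -0.52417421  0.23071827] [[0.954, 0.301, -0.0], [0.301, -0.954, 0.001], [0.0, -0.001, -1.0]] 0.0187
scene [1.329 0.419 0.788]
top [0.459 0.03  1.351]
```

View pics/top.png

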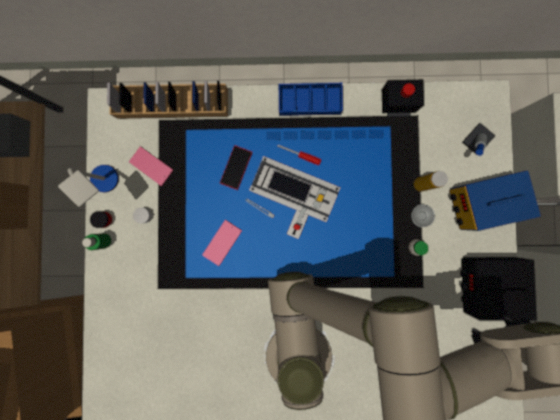

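View pics/scene.png

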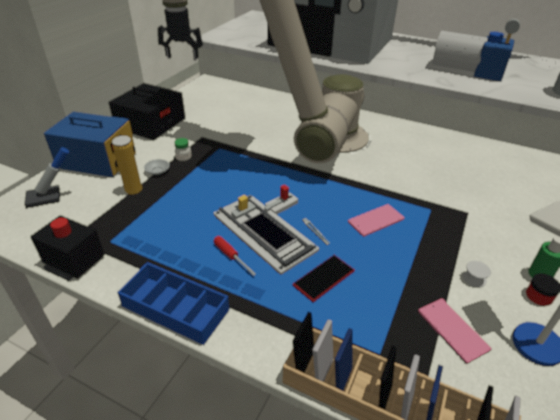

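The top view shows the jig at about (295,188), with its fence end up-left next to the red-rimmed spare phone at (237,167). The yellow grip is at (320,198) and the red lock grip at (297,227). The pink phone shapes at (150,166) and (222,242) are decoys. Other yellow and red things are the spray can (430,181), the screwdriver (310,157) and the red button (408,89). Only the blocks at (320,198) and (297,227) sit in the jig and its housing.

```bash
cat > h.py <<'E'
import numpy as np,cv2
def load(n):
    z=np.load(f'pics/{n}.npz');c=np.load(f'pics/c{n}.npz');return z['p'],z['d'],c['K'],c['R'],c['t']
def cast(uv,K,R,t,z):
    uv=np.atleast_2d(uv).astype(float);r=(np.linalg.inv(K)@np.c_[uv,np.ones(len(uv))].T).T@R
    o=-R.T@t;return o+r*((z-o[2])/r[:,2])[:,None]
def cloud(d,K,R,t):
    v,u=np.mgrid[:d.shape[0],:d.shape[1]];P=np.stack([(u-K[0,2])/K[0,0]*d,(v-K[1,2])/K[1,1]*d,d],-1);return (P-t)@R
E
python3 - <<'E'
from h import *
for n,box in(("top",(245,345,150,245)),("scene",(205,325,175,275))):
    p,d,K,R,t=load(n);W=cloud(d,K,R,t);a,b,c,e=box
    cv2.imwrite(f'pics/crop_{n}.png',cv2.resize(p[c:e,a:b,::-1],None,fx=6,fy=6,interpolation=cv2.INTER_CUBIC))
    H=cv2.cvtColor(p,cv2.COLOR_RGB2HSV).astype(int);h,s,v=H[...,0],H[...,1],H[...,2]
    roi=np.zeros(h.shape,bool);roi[c:e,a:b]=1
    for nm,m in(("yellow",(h>15)&(h<35)&(s>120)&(v>90)),("red",((h<8)|(h>172))&(s>130)&(v>70))):
        m=m&roi;N,L,st,ce=cv2.connectedComponentsWithStats(m.astype(np.uint8))
        for i in range(1,N):
            if st[i,4]<12: continue
            q=W[L==i];tp=q[q[:,2]>.058]
            print(n,nm,st[i],ce[i].round(1),'ray',cast(ce[i],K,R,t,.065).round(4),'zmax',q[:,2].max().round(3),len(tp),tp.mean(0).round(4) if len(tp) else '')
    if n=="top":
        # jig body: non-blue, lower-saturation pixels
        m=((s<90)&roi).astype(np.uint8);C=max(cv2.findContours(m,0,2)[0],key=cv2.contourArea)
        # top surfaces at ~18 mm by depth
        print('z samples rails',W[188,262],W[165,280])
        rc=cv2.minAreaRect(C);print(rc);print(cast(cv2.boxPoints(rc),K,R,t,.014).round(4))
E
```

```text
top yellow [317 194   7   8  38] [319.9 197.6] ray [[ 0.5391 -0.0761  0.065 ]] zmax 0.07 34 [ 0.5402 -0.0763  0.0649]
top red [299 152  21  12 118] [309.2 157.7] ray [[ 0.6729 -0.0426  0.065 ]] zmax 0.03 0 
top red [294 224   6   6  29] [296.3 226.4] ray [[0.4441 0.0033 0.065 ]] zmax 0.069 27 [0.4447 0.0031 0.0642]
z samples rails [0.57743789 0.11921409 0.01864433] [0.65696189 0.05610718 0.01654205]
((289.4569091796875, 200.26724243164062), (83.77351379394531, 64.20885467529297), 23.198591232299805)
[[ 0.491   0.2025  0.014 ]
 [ 0.6959  0.113   0.014 ]
 [ 0.577  -0.1523  0.014 ]
 [ 0.3749 -0.062   0.014 ]]
scene yellow [239 196   9  14  99] [242.7 202.3] ray [[ 0.5583 -0.0662  0.065 ]] zmax 0.068 36 [ 0.5431 -0.0754  0.0635]
scene red [281 186   7  14  85] [284. 192.] ray [[0.4666 0.0118 0.065 ]] zmax 0.788 29 [0.4783 0.0177 0.0885]
scene red [215 237  22  22 210] [224.8 247. ] ray [[ 0.7244 -0.0179  0.065 ]] zmax 0.788 2 [1.3286 0.4195 0.7881]
```

View pics/crop_top.png

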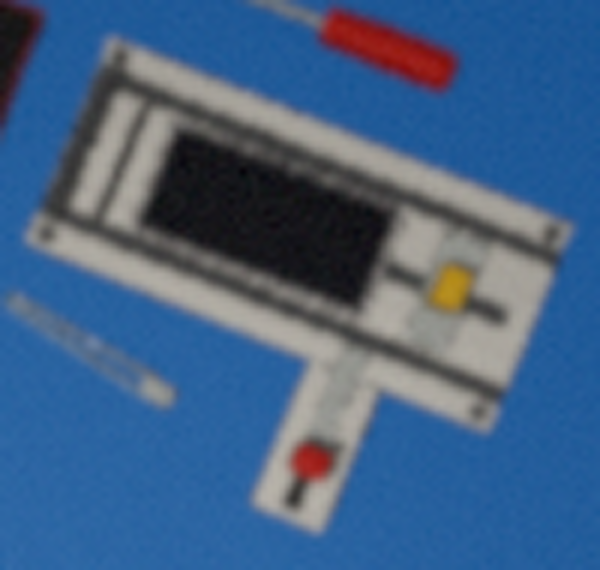

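The crop shows the jig with its plate corners at about (110,37), (578,222), (490,433) and (25,240) in crop pixels. The yellow block sits on the carriage in the channel and the red block on the lock housing, so both match the description.

```bash
cat >> h.py <<'E'
def jigpose():
    p,d,K,R,t=load("top")
    c=np.array([(110,37),(578,222),(490,433),(25,240)])/6+[245-.42,150-.42]
    P=cast(c,K,R,t,.012)[:,:2]   # (+x,+y),(+x,-y),(-x,-y),(-x,+y)
    y=(P[0]-P[1])+(P[3]-P[2]);th=np.arctan2(-y[0],y[1])  # jig x angle
    return P,P.mean(0),th
E
python3 - <<'E'
from h import *
from rig import observe
from scipy.spatial.transform import Rotation as Ro
P,o,th=jigpose();s=observe()
print('sides',[round(float(np.linalg.norm(P[i]-P[i-1])),4) for i in range(4)],'o',o,'th',np.degrees(th))
J=np.array([[np.cos(th),-np.sin(th)],[np.sin(th),np.cos(th)]])
for n,w in(('Y',(.5395,-.0762)),('R',(.4443,.0032))): print(n,(J.T@(np.array(w)-o)).round(4))
T=np.array(s['tool_rot']);p=np.array(s['position'])
ty=np.degrees(np.arctan2(T[1,1],T[0,1])); print('tool y angle',ty,'jig y angle',90+np.degrees(th),'q6',s['q'][5])
for n,w in(('Y',(.5395,-.0762,.032)),('Yhigh',(.5395,-.0762,.11))): print(n,'frac',(T.T@(np.array(w)-p)/.5).round(4))
E
```

```text
sides [0.1282, 0.2914, 0.1319, 0.2905] o [0.57554324 0.00667197] th -22.86167210792032
Y [-0.001  -0.0904]
R [-0.1196 -0.0542]
tool y angle -72.4786096203164 jig y angle 67.13832789207967 q6 -12.335125437912726
Y frac [ 0.9828 -0.6288  0.3987]
Yhigh frac [ 0.9828 -0.629   0.2427]
```

```bash
python3 -m handwheel '[[[0.98,-0.63,0.14],[0,0,0.2244]],[[0.98,-0.63,0.14],[0,0,0.2244]],[[0.98,-0.63,0.14],[0,0,0.2244]],[[0.98,-0.63,0.14],[0,0,0.2244]],[[0.98,-0.63,0.14],[0,0,0.2244]],[[0.98,-0.63,0.14],[0,0,0.2244]],[[0.98,-0.63,0.14],[0,0,0.2244]],[[0.98,-0.63,0.14],[0,0,0.2244]],[[0.98,-0.63,0.14],[0,0,0.2244]],[[0.98,-0.63,0.14],[0,0,0.2244]]]' 0.5 20 && python3 -m handwheel '[[[0,0,0],[0,0,0]],[[0,0,0],[0,0,0]]]'
cat >> h.py <<'E'
def state():
    from rig import observe
    s=observe();_,o,th=jigpose();J=np.array([[np.cos(th),-np.sin(th)],[np.sin(th),np.cos(th)]])
    p=np.array(s['position']);T=np.array(s['tool_rot'])
    print('t',s['time_s'],'jig mm',((J.T@(p[:2]-o))*1e3).round(1),'z',p[2].round(4),'yaw err x-jigx',(np.degrees(np.arctan2(T[1,0],T[0,0])-th)).round(2),'F',np.round(s['ft_force'],1),'w',s['grip_width'],'q6',s['q'][5])
    return s,o,th,J
E
python3 -c "from h import *;state()"
```

```text
time_s: 1.1
position: [0.4763, -0.1502, 0.1728]
tool_rot: [[0.921, -0.389, -0.0], [-0.389, -0.921, 0.0], [-0.0, -0.0, -1.0]]
ft_force: [0.2, -0.7, -0.4]
grip_width: 0.0426
gripper_force: 0.0
time_s: 1.3
position: [0.4755, -0.1512, 0.1727]
tool_rot: [[0.922, -0.386, -0.001], [-0.386, -0.922, 0.0], [-0.001, 0.0, -1.0]]
ft_force: [-1.0, -0.9, 0.5]
grip_width: 0.0429
gripper_force: 0.0
t 1.3 jig mm [ -30.8 -184.4] z 0.1727 yaw err x-jigx 0.13 F [-1.  -0.9  0.5] w 0.042850270250591585 q6 81.47878843734442
```

```bash
python3 -m handwheel '[[[0.06,-0.188,0.08],[0,0,0]],[[0.06,-0.188,0.08],[0,0,0]],[[0.06,-0.188,0.08],[0,0,0]],[[0.06,-0.188,0.08],[0,0,0]],[[0.06,-0.188,0.08],[0,0,0]]]' >/dev/null
python3 - <<'E'
from h import *
from rig import *
s,o,th,J=state()
c=camera_params("wrist");p,d=get_image("wrist");np.savez('pics/wrist',p=p,d=d);np.savez('pics/cwrist',**{k:c[k] for k in('K','R','t')})
cv2.imwrite('pics/wrist.png',p[:,:,::-1])
p,d,K,R,t=load("wrist");W=cloud(d,K,R,t)
H=cv2.cvtColor(p,cv2.COLOR_RGB2HSV).astype(int);h,sa,v=H[...,0],H[...,1],H[...,2]
for nm,m in(("yellow",(h>15)&(h<35)&(sa>120)&(v>90)),("red",((h<8)|(h>172))&(sa>130)&(v>70))):
    N,L,st,ce=cv2.connectedComponentsWithStats(m.astype(np.uint8))
    for i in range(1,N):
        if st[i,4]<100: continue
        q=W[L==i];q=q[abs(q[:,2]-.065)<.006]
        if len(q)>20:
            j=(q[:,:2]-o)@J*1e3;print(nm,st[i],'n',len(q),'jig min/max',np.percentile(j,2,0).round(1),np.percentile(j,98,0).round(1),'z',np.median(q[:,2]).round(4))
E
```

```text
t 1.8 jig mm [ -0.4 -92.9] z 0.1336 yaw err x-jigx -0.1 F [ 0.3 -0.7  0.3] w 0.04279158514276557 q6 92.2196150058736
yellow [ 261  194   29   50 1391] n 1054 jig min/max [ -10.7 -100. ] [ 11.  -83.1] z 0.0644
red [ 212  344   33   47 1350] n 468 jig min/max [-120.5  -67. ] [-110.6  -48.3] z 0.0641
```

View pics/wrist.png

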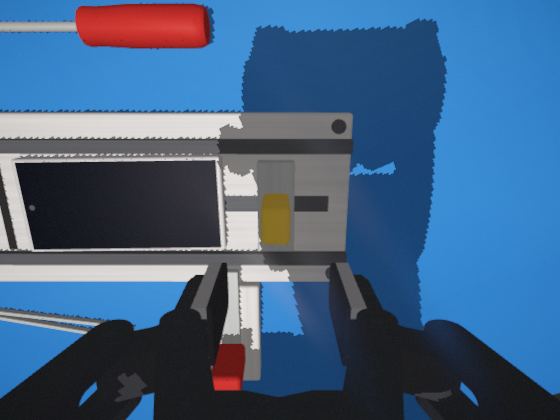

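The wrist view shows the yellow grip at (275,218) on the carriage, midway along between the fingers. The phone's rear edge is at column 222, a gap of about 26 mm. The grip is at jig (0, -91.5), so q ≈ 29.5 mm.

```bash
python3 -m handwheel '[[[0,-0.003,0.06],[0,0,0]],[[0,-0.003,0.12],[0,0,0]],[[0,-0.003,0.17],[0,0,0]],[[0,-0.003,0.2],[0,0,0]],[[0,-0.003,0.2],[0,0,0]],[[0,-0.003,0.2],[0,0,0]]]' >/dev/null; python3 -c "from h import *;state()"
python3 -m handwheel '[[[0,0,0],[0,0,0]],[[0,0,0],[0,0,0]],[[0,0,0],[0,0,0]],[[0,0,0],[0,0,0]],[[0,0,0],[0,0,0]]]' 0.28 20; python3 -c "from h import *;state()"
```

```text
t 2.45 jig mm [ -0.  -90.7] z 0.0341 yaw err x-jigx -0.09 F [ 0.2 -0.4  0.6] w 0.04270048332061253 q6 92.42802610242987
time_s: 2.95
position: [0.5402, -0.0757, 0.0333]
tool_rot: [[0.921, -0.389, 0.0], [-0.389, -0.921, -0.0], [0.0, -0.0, -1.0]]
ft_force: [-0.3, -0.2, 0.0]
grip_width: 0.024
gripper_force: 0.0
t 2.95 jig mm [ -0.5 -89.7] z 0.0333 yaw err x-jigx -0.0 F [-0.3 -0.2  0. ] w 0.023967850419878412 q6 92.44483947991608
```

```bash
python3 -m handwheel '[[[0,-0.004,0],[0,0,0]],[[0,-0.008,0],[0,0,0]],[[0,-0.012,0],[0,0,0]],[[0,-0.016,0],[0,0,0]],[[0,-0.020,0],[0,0,0]],[[0,-0.024,0],[0,0,0]],[[0,-0.028,0],[0,0,0]],[[0,-0.032,0],[0,0,0]],[[0,-0.036,0],[0,0,0]],[[0,-0.04,0],[0,0,0]]]' >/dev/null; python3 -c "from h import *;state()"
python3 -m handwheel '[[[0,-0.004,0],[0,0,0]],[[0,-0.008,0],[0,0,0]],[[0,-0.012,0],[0,0,0]],[[0,-0.016,0],[0,0,0]],[[0,-0.020,0],[0,0,0]],[[0,-0.024,0],[0,0,0]],[[0,-0.028,0],[0,0,0]],[[0,-0.032,0],[0,0,0]],[[0,-0.036,0],[0,0,0]],[[0,-0.04,0],[0,0,0]]]' >/dev/null; python3 -c "from h import *;state()"
```

```text
t 3.95 jig mm [ -0.5 -69.6] z 0.0332 yaw err x-jigx -0.01 F [-1.6 -2.8  0.8] w 0.023862168237523372 q6 94.60127309436692
t 4.95 jig mm [ -0.5 -49.5] z 0.0331 yaw err x-jigx -0.01 F [-0.3 -4.5  1.7] w 0.02401962166581481 q6 96.70525038157172
```

```bash
python3 -m handwheel '[[[0,-0.004,0],[0,0,0]],[[0,-0.008,0],[0,0,0]],[[0,-0.012,0],[0,0,0]],[[0,-0.016,0],[0,0,0]],[[0,-0.020,0],[0,0,0]],[[0,-0.024,0],[0,0,0]],[[0,-0.028,0],[0,0,0]],[[0,-0.032,0],[0,0,0]],[[0,-0.035,0],[0,0,0]],[[0,-0.037,0],[0,0,0]]]' >/dev/null; python3 -c "from h import *;state()"
python3 -m handwheel '[[[0,-0.001,0],[0,0,0]],[[0,-0.002,0],[0,0,0]],[[0,-0.003,0],[0,0,0]],[[0,-0.004,0],[0,0,0]]]' >/dev/null; python3 -c "from h import *;state()"
```

```text
t 5.95 jig mm [ -0.7 -31. ] z 0.033 yaw err x-jigx -0.0 F [ 0.  -3.3  0.7] w 0.02357995828193147 q6 98.61822825703833
t 6.35 jig mm [ -0.7 -29.2] z 0.033 yaw err x-jigx -0.01 F [ 0.5 -3.5  0.8] w 0.023955236348727555 q6 98.81743125478158
```

```bash
for i in 1 2 3; do python3 -m handwheel '[[[0,-0.001,0],[0,0,0]],[[0,-0.002,0],[0,0,0]],[[0,-0.002,0],[0,0,0]]]' >/dev/null; python3 -c "from h import *;state()"; done
```

```text
t 6.65 jig mm [ -0.7 -28.1] z 0.033 yaw err x-jigx -0.01 F [-0.7 -3.5 -0.8] w 0.023637135086313158 q6 98.91880045982478
t 6.95 jig mm [ -0.7 -27.4] z 0.0331 yaw err x-jigx -0.0 F [-1.5 -5.5 -0.4] w 0.02393477158631046 q6 99.02257824693189
t 7.25 jig mm [ -0.7 -27.3] z 0.033 yaw err x-jigx -0.0 F [-2.1 -9.   0.8] w 0.02431701006822994 q6 99.1268011459028
```

The position has stalled while the force rises, so this is the end stop. I'll press 1 mm more to confirm, then back off within the cage, open and lift.

```bash
python3 -m handwheel '[[[0,-0.001,0],[0,0,0]],[[0,-0.002,0],[0,0,0]],[[0,-0.002,0],[0,0,0]]]' >/dev/null; python3 -c "from h import *;state()"
python3 -m handwheel '[[[0,0.003,0],[0,0,0]],[[0,0.006,0],[0,0,0]],[[0,0.009,0],[0,0,0]],[[0,0.0115,0],[0,0,0]],[[0,0.0115,0],[0,0,0]]]' >/dev/null;python3 -c "from h import *;state()"
```

```text
t 7.55 jig mm [ -0.7 -27.2] z 0.0331 yaw err x-jigx -0.0 F [ -4.7 -14.5   1.7] w 0.024055862899714245 q6 99.2295468053565
t 8.05 jig mm [ -0.7 -30.8] z 0.0331 yaw err x-jigx -0.0 F [-0.1  0.2 -0.3] w 0.02391253532116028 q6 98.62731305489301
```

```bash
python3 -m handwheel '[[[0,0,0],[0,0,0]],[[0,0,0],[0,0,0]],[[0,0,0],[0,0,0]],[[0,0,-0.05],[0,0,0]],[[0,0,-0.12],[0,0,0]],[[0,0,-0.2],[0,0,0]],[[0,0,-0.2],[0,0,0]],[[0,0,-0.2],[0,0,0]]]' 0.5 >/dev/null
python3 -m handwheel '[[[-0.2376,0.0514,0],[0,0,-0.499]],[[-0.2376,0.0514,0],[0,0,-0.499]],[[-0.2376,0.0514,0],[0,0,-0.499]],[[-0.2376,0.0514,0],[0,0,-0.499]],[[-0.2376,0.0514,0],[0,0,-0.499]],[[-0.2376,0.0514,0],[0,0,-0.499]],[[-0.2376,0.0514,0],[0,0,-0.499]],[[-0.2376,0.0514,0],[0,0,-0.499]],[[-0.2376,0.0514,0],[0,0,-0.499]],[[-0.2376,0.0514,0],[0,0,-0.499]]]' >/dev/null
python3 -c "from h import *;state()"
```

```text
t 9.85 jig mm [-120.1  -56.7] z 0.1319 yaw err x-jigx 86.28 F [0.9 0.  0.1] w 0.04286089599892952 q6 11.32309504423996
```

```bash
python3 -m handwheel '[[[0,0,0],[0,0,-0.0205]],[[0,0,0],[0,0,-0.0205]],[[0,0,0],[0,0,-0.0205]]]' >/dev/null
python3 - <<'E'
from h import *
from rig import *
s,o,th,J=state()
c=camera_params("wrist");p,d=get_image("wrist");np.savez('pics/wrist',p=p,d=d);np.savez('pics/cwrist',**{k:c[k] for k in('K','R','t')})
cv2.imwrite('pics/wrist2.png',p[:,:,::-1])
p,d,K,R,t=load("wrist");W=cloud(d,K,R,t)
H=cv2.cvtColor(p,cv2.COLOR_RGB2HSV).astype(int);h,sa,v=H[...,0],H[...,1],H[...,2]
for nm,m in(("yellow",(h>15)&(h<35)&(sa>120)&(v>90)),("red",((h<8)|(h>172))&(sa>130)&(v>70))):
    N,L,st,ce=cv2.connectedComponentsWithStats(m.astype(np.uint8))
    for i in range(1,N):
        if st[i,4]<100: continue
        q=W[L==i];q=q[abs(q[:,2]-.065)<.006]
        if len(q)>20:
            j=(q[:,:2]-o)@J*1e3;print(nm,st[i],'n',len(q),'jig min/max',np.percentile(j,2,0).round(1),np.percentile(j,98,0).round(1))
E
```

```text
t 10.15 jig mm [-119.8  -56.7] z 0.1324 yaw err x-jigx 89.51 F [-0.1 -0.3 -0.1] w 0.042367005116094085 q6 8.098104186002116
yellow [ 436  158   68   39 2125] n 1268 jig min/max [-12.4 -38.5] [  9.9 -22.3]
red [ 262  192   30   48 1322] n 980 jig min/max [-128.3  -64.8] [-111.5  -45. ]
```

View pics/wrist2.png

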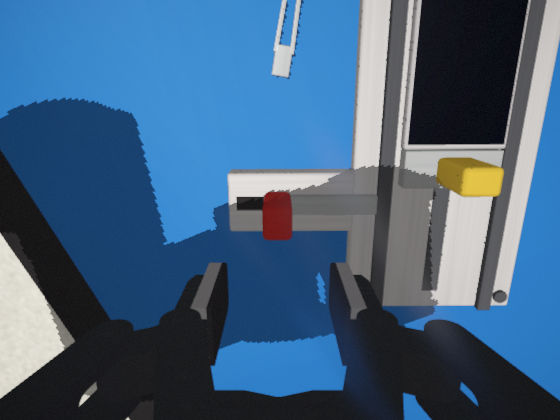

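The wrist view shows the carriage against the phone, with the yellow grip at (468,175), jig y ≈ -30.4, which is home. The red grip at (277,216) is centred between the fingers and the tweezers are well clear.

```bash
python3 -m handwheel '[[[0.003,0,0.06],[0,0,0]],[[0.003,0,0.12],[0,0,0]],[[0.003,0,0.17],[0,0,0]],[[0.003,0,0.199],[0,0,0]],[[0.003,0,0.199],[0,0,0]],[[0.003,0,0.199],[0,0,0]]]' >/dev/null
python3 -m handwheel '[[[0,0,0],[0,0,0]],[[0,0,0],[0,0,0]],[[0,0,0],[0,0,0]],[[0,0,0],[0,0,0]],[[0,0,0],[0,0,0]]]' 0.28 20 >/dev/null; python3 -c "from h import *;state()"
python3 -m handwheel '[[[0,0.005,0],[0,0,0]],[[0,0.011,0],[0,0,0]],[[0,0.017,0],[0,0,0]],[[0,0.023,0],[0,0,0]],[[0,0.029,0],[0,0,0]],[[0,0.035,0],[0,0,0]],[[0,0.041,0],[0,0,0]],[[0,0.047,0],[0,0,0]],[[0,0.053,0],[0,0,0]],[[0,0.058,0],[0,0,0]]]' >/dev/null; python3 -c "from h import *;state()"
```

```text
t 11.3 jig mm [-119.3  -55.1] z 0.0338 yaw err x-jigx 89.62 F [-0.6  1.5  0. ] w 0.023831011570358912 q6 8.186240075098036
t 12.3 jig mm [-90.1 -55.3] z 0.0336 yaw err x-jigx 89.62 F [-0.9  1.7  1.6] w 0.023834677261728363 q6 7.664516543425697
```

```bash
python3 -m handwheel '[[[0,0.004,0],[0,0,0]],[[0,0.008,0],[0,0,0]],[[0,0.012,0],[0,0,0]],[[0,0.013,0],[0,0,0]]]' >/dev/null; python3 -c "from h import *;state()"
for i in 1 2 3; do python3 -m handwheel '[[[0,0.001,0],[0,0,0]],[[0,0.002,0],[0,0,0]],[[0,0.002,0],[0,0,0]]]' >/dev/null; python3 -c "from h import *;state()"; done
```

```text
t 12.7 jig mm [-83.7 -55.4] z 0.0336 yaw err x-jigx 89.62 F [-1.2  2.   0. ] w 0.02399608557268246 q6 7.5580752822467225
t 13.0 jig mm [-83.1 -55.4] z 0.0336 yaw err x-jigx 89.62 F [-3.   2.5  0.9] w 0.02387366253374471 q6 7.545342083365198
t 13.3 jig mm [-83.1 -55.3] z 0.0335 yaw err x-jigx 89.63 F [-4.9  4.6  4.6] w 0.023988117133184297 q6 7.526468748634739
t 13.6 jig mm [-83.  -55.4] z 0.0335 yaw err x-jigx 89.64 F [-9.2  5.9  7.3] w 0.023885434641564736 q6 7.50685861436654
```

```bash
python3 -m handwheel '[[[0,-0.003,0],[0,0,0]],[[0,-0.006,0],[0,0,0]],[[0,-0.009,0],[0,0,0]],[[0,-0.011,0],[0,0,0]],[[0,-0.011,0],[0,0,0]]]' >/dev/null; python3 -c "from h import *;state()"
python3 -m handwheel '[[[0,0,0],[0,0,0]],[[0,0,0],[0,0,0]],[[0,0,0],[0,0,0]],[[0,0,-0.05],[0,0,0]],[[0,0,-0.12],[0,0,0]],[[0,0,-0.2],[0,0,0]],[[0,0,-0.24],[0,0,0]],[[0,0,-0.24],[0,0,0]],[[0,0,-0.24],[0,0,0]]]' 0.5 >/dev/null
python3 - <<'E'
from h import *
from rig import *
s,o,th,J=state()
c=camera_params("wrist");p,d=get_image("wrist");np.savez('pics/wrist',p=p,d=d);np.savez('pics/cwrist',**{k:c[k] for k in('K','R','t')})
cv2.imwrite('pics/wrist3.png',p[:,:,::-1])
p,d,K,R,t=load("wrist");W=cloud(d,K,R,t)
H=cv2.cvtColor(p,cv2.COLOR_RGB2HSV).astype(int);h,sa,v=H[...,0],H[...,1],H[...,2]
for nm,m in(("yellow",(h>15)&(h<35)&(sa>120)&(v>90)),("red",((h<8)|(h>172))&(sa>130)&(v>70))):
    N,L,st,ce=cv2.connectedComponentsWithStats(m.astype(np.uint8))
    for i in range(1,N):
        if st[i,4]<100: continue
        q=W[L==i];q=q[abs(q[:,2]-.065)<.006]
        if len(q)>20:
            j=(q[:,:2]-o)@J*1e3;print(nm,st[i],'n',len(q),'jig min/max',np.percentile(j,2,0).round(1),np.percentile(j,98,0).round(1))
E
```

```text
t 14.1 jig mm [-86.2 -55.4] z 0.0337 yaw err x-jigx 89.62 F [-0.9 -0.6 -0.2] w 0.023510387433892138 q6 7.601599005460832
t 15.0 jig mm [-86.6 -55.4] z 0.1532 yaw err x-jigx 89.63 F [-0.1 -0.6 -0.2] w 0.04272801105699149 q6 7.600534258641365
yellow [ 379  156   52   35 1547] n 1012 jig min/max [-12.3 -38.9] [  9.2 -22.3]
red [ 265  187   27   43 1077] n 808 jig min/max [-94. -65.] [-77.6 -45. ]
```

View pics/wrist3.png

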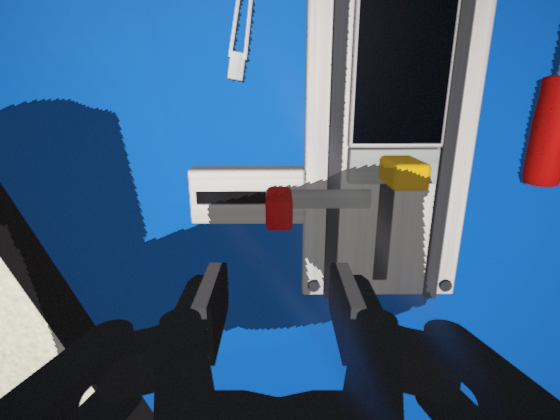

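The wrist view shows the bolt reaching to (370,199), across the channel behind the carriage. The red grip at (279,208) is at jig x ≈ -85.5 and the yellow grip is still home. The gripper is clear of everything.

```bash
python3 -c "from rig import *;print(close_job())"
```

```text
the job is handed in; nothing more can be done
None
```

The job is handed in at about 15 s: the pusher is at its end stop with the phone up to the fence, the lock bolt sits behind the carriage at its own end stop, and the robot touched only the two grips.

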